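# Prop up the barometer base with the pry bar

### The job

The barometer's heavy base has to stand with its near edge propped up so that its feet can be cleaned: push the pry bar's blade fully home under the base, lever the base up over the fulcrum block by pressing the handle down until it lands on the keeper's sill, slide the handle sideways along the sill right in under the keeper's jaw, and let go so that the jaw holds the bar down. Press and push gently so that neither the keeper is strained nor the base shoved along the bench, do not touch the base or its cistern with the hand, and leave the glass bulb in its cup and the vernier slider where they are.

Things in the scene. Friction and masses are not known exactly. Their poses are not given: they have to be found in the camera images.
- base: Heavy dark cast-iron barometer base, 4 to 6 kg, loose on the bench: plate 150 (x) x 140 (y) x 18 mm on four 24 mm square corner feet 32 mm high; round mahogany cistern up to 90 mm across on top (236 mm high in all). Origin: centre of its footprint at bench level. A cross rib under the plate, its face 30 mm inside the -y edge (the lip), stops the blade. No hands on it.
- base_lip (a point): Middle of the lower corner of the base's -y edge, at base (0, -70, 32) mm, under which the blade goes. It rises as the base is levered up: 6 to 15 mm higher than at the start once the handle is down in the keeper.
- base_heel (a point): Middle of the base's +y edge at bench level, base (0, 70, 0) mm; the base pivots about this edge when levered and should stay where it is.
- fulcrum: Fixed wooden block 90 x 44 x 22 mm with a half-round steel ridge of 8 mm radius along its x, crest 30 mm above the bench. Origin: centre of its underside, 60 mm from the base's lip on the -y side. The bar rests across the ridge.
- bar: Loose straight pry bar 420 mm long, 0.42 kg: steel blade 30 wide, 12 thick, 136 mm long, then a wooden handle 22 wide, 14 mm thick. Origin: middle of the lower edge of the blade's tip; +y runs along the bar to the tip, z up out of it. At the start it lies on the ridge, tip 4 to 8 mm inside the lip and pressed up against it by the handle's weight, handle sloping up about 10 degrees.
- bar_grip (a point): Middle of the handle's section, 310 mm from the tip; grip here from above across the 22 mm width. 75 to 80 mm above the bench at the start, about 26 to 46 mm with the handle on the sill. Pressing here takes roughly 5 to 15 N to lift the base; once the handle lies on the sill the force climbs steeply. The handle may tilt between the finger pads.
- bar_tail (a point): Middle of the handle's free end, 420 mm from the tip. To push the blade in freely, raise the handle about 10 mm at the grip first, which takes the blade off the lip, then slide the bar along its own slope; it stops at the rib after 20 to 28 mm.
- keeper: Fixed brass keeper under the handle's tail, 300 mm from the fulcrum, axes about parallel to the base's: a C open to its +x, 30 mm wide along y. Origin: on the bench. Flat sill from x = -40 to +95 mm; back wall face at x = -16 mm; jaw from x = -40 to +22 mm, 10 mm thick, underside 18 mm above the sill. Over 45 N from the bar would bend it.
- sill_mid (a point): Point on the bench straight under the open part of the sill, keeper (58, 0, 0) mm; the handle starts above about here (x = +38 to +77 mm) and is pressed down here. The keeper's head is set to a new height each time, which no listed pose tells: the sill's top lies anywhere from 16 to 42 mm above the bench and must be felt for.
- bulb_cup: Bystander: glass reservoir bulb in a pewter cup, 68 mm wide, 110 mm high. Origin: centre of its underside.
- vernier: Bystander: silver-plated vernier slider, 110 x 34 x 29 mm, lying flat. Origin: centre of its underside.
There are look-alikes about, which are no part of the job. Several things look just like the base: the one meant starts farthest to the robot's right.

How it is judged:
By the outcome, as a careful person would: the job done as asked, in the order asked, and still so for the second after the job is handed in, with the robot touching nothing.
It also fails if it takes over 61 s, if anything falls off the work surface, if the arm or the gripper's body presses on something with over 40 N, if the wrist force passes 120 N, or if a joint passes its speed limit or range.

### The arm

A 7-joint arm with a two-finger parallel gripper is mounted at the origin on the work surface. World frame = base frame: x ahead of the robot, y to its left, z up, the work surface at z = 0. Lengths are in mm, angles in rad, forces in N, time in s.
With the tool pointing down it reaches from about 400 to 900 mm from the base axis. Payload 5.6 kg.
Tool frame: the origin (TCP) lies midway between the tips of the shut fingers; the grasp point (between the pads) lies 19 mm behind it; x points along the fingers, y is the direction in which the jaws open and shut, and the axes are right-handed (so a half turn about x gives the same grasp; the last joint's range is limited). The gripper opens to 92 mm and grips with 3 to 60 N. Pads are 20 mm wide; open, the fingers measure 128 mm over their backs; the gripper's body (75 mm by 189 mm) begins 69 mm behind the grasp point.
Start: joints at [1.063, 0.468, -0.012, 1.603, 0.006, 1.071, -0.056], TCP at [291.321, -581.069, 214.592] pointing down, gripper open.
Joint ranges: [-2.53, 2.53], [-0.31, 2.02], [-1.57, 1.55], [0.28, 2.44], [-1.29, 4.43], [0.15, 1.84], [-2.92, 2.92]. Speed limits (rad/s): [2.57, 2.57, 3.14, 3.14, 3.14, 3.14, 3.14].

### API

Orientations are given as a rotation vector (axis times angle).
In Python, from cell import robot, grip, kin, viewer gives the robot as it stands. Calls block until the motion is done:
- robot.movep(position, orientation): joint-space move of the TCP to a pose.
- robot.servo_line(position, feed=150, rotation=None): straight line of the TCP; rotation=None keeps the orientation; feed is the mean speed in mm/s.
- robot.goto_joints(angles): joint-space move.
- grip(opening, newtons=None): opening from 0.0 (shut) to 1.0 (fully open); newtons is the grip in N (None keeps the last); returns when the fingers have stopped.
- robot.hold(seconds).
- kin.ik(position, orientation): joint angles nearest the present ones, or None.
- robot.observe(): the state.
- viewer.read_camera(name): name is "scene" or "top"; returns the picture (480x640x3 uint8, red, green, blue); there is no depth.
- viewer.camera_info(name): a dict with "camera_matrix" (3x3 intrinsics, pixels), "k1" (the pictures are not rectified: a ray, as slopes to the right and down, at radius r is drawn at 1 + k1 r^2 times it, then the intrinsics apply), "R" (3x3) and "t" (3): a world point X has camera coordinates R X + t. Camera axes: x right, y down, z forward; pixel columns grow to the right and rows downward; lengths in mm; the calibration is good to about 2 mm. A picture is of the moment at which its call begins. camera_info takes no time and is no camera call.
A pose or a line that the arm cannot do raises robot.IKError and nothing moves.
- robot.job_done(): hands the job in, once; it reports no verdict.
Trained networks look in the newest picture that a camera, given by its name, has taken for a name from the list of things; names that differ only in an ending like _2 or _b are one class to them, and where a whole thing is asked for, a point or a joint stands for the part that bears it (a point fixed in the world has none). Each returns a list of dicts, best first, with "confidence" (0 to 1); they miss things now and then, are a little off and sometimes report something else, mostly with a low value. They report only what shows in the picture. A call takes as long as a camera call. They do not tell look-alikes from the thing itself.
- viewer.silhouettes(name, camera): "mask" (480x640 bool, what is visible of it).
- viewer.pinpoint(name, camera): "at" ([x, y, z] in mm, in the coordinates of the camera as it stood for that picture, good to about 4 mm: a listed point, or the origin of a listed thing).
The state is a dict: "t": time; "joints": joint angles; "joint_velocities": joint speeds; "joint_torque": joint torques, N m; "tcp_pos": TCP position; "tcp_rot": TCP orientation; "contact_force": force on the tool from outside, world axes, zero at the start; "wrist_torque": the same for the moment, N m; "grip_width": opening from 0.0 (shut) to 1.0 (fully open).
Only numpy, scipy, OpenCV 4.12 (cv2) and the standard library are available. Lean on these libraries where they do the work, as an engineer would, in place of code of your own. Each camera call takes 0.05 s, during which the arm holds its last target. There are 200 camera calls.

## Working session

There is one attempt and no reset: what is moved stays moved. The work goes in short steps, each a Python script; the robot and the scene stay as the last script left them, time stands still between calls to the robot, and variables do not carry over. Pictures are saved under pics/ and viewed, about 8 in all and at most 12, crops included, and the job is handed in when it is done.

```bash
mkdir -p pics; ls
cat > h.py <<'E'
from cell import robot, grip, kin, viewer
import numpy as np, cv2
def pix(X,cam):
    c=viewer.camera_info(cam);p=np.array(c["R"])@np.array(X,float)+np.array(c["t"])
    s=p[:2]/p[2];s=s*(1+c["k1"]*(s@s));K=np.array(c["camera_matrix"])
    return (K@[s[0],s[1],1])[:2]
def world(p,cam):
    c=viewer.camera_info(cam);return np.array(c["R"]).T@(np.array(p)-np.array(c["t"]))
def ray(uv,cam,z):
    c=viewer.camera_info(cam);K=np.array(c["camera_matrix"])
    d=np.linalg.solve(K,[uv[0],uv[1],1.]);s=d[:2].copy()
    for _ in range(20): s=d[:2]/(1+c["k1"]*(s@s))
    R=np.array(c["R"]);o=-R.T@np.array(c["t"]);v=R.T@[s[0],s[1],1]
    return o+v*(z-o[2])/v[2]
def save(cam,fn):
    im=viewer.read_camera(cam);cv2.imwrite(fn,im[:,:,::-1]);return im
def find(names,cams=("scene","top")):
    for n in names:
        for c in cams:
            for d in viewer.pinpoint(n,c)[:4]:
                w=world(d["at"],c);print(n,c,round(d["confidence"],2),w.round(1),pix(w,c).round(0))
E
python3 - <<'E'
from h import *
save("scene","pics/s0.png");save("top","pics/t0.png")
find(["base","base_lip","base_heel","fulcrum","bar","bar_grip","bar_tail","keeper","sill_mid","bulb_cup","vernier"])
o=robot.observe();print(o["t"],o["tcp_pos"],o["tcp_rot"],o["contact_force"])
E
```

```text
pics
base scene 0.91 [298.7 341.9  -2.7] [395. 213.]
base scene 0.73 [570.3 254.5  -0.7] [316. 265.]
base scene 0.65 [ 3.775e+02  6.980e+02 -4.000e-01] [493. 297.]
base scene 0.23 [705.5 119.5  -4.7] [246. 275.]
base top 0.9 [294.2 344.3   2.2] [267. 337.]
base top 0.79 [575.5 257.6  -0.7] [306. 218.]
base top 0.78 [508.6 477.8  -1.2] [212. 244.]
base top 0.56 [378.8 691.2   1. ] [118. 298.]
base_lip scene 0.82 [331.4 282.3  31.7] [372. 204.]
base_lip scene 0.75 [455.1 429.5  33.5] [394. 261.]
base_lip scene 0.65 [429.7 638.5  30. ] [467. 296.]
base_lip scene 0.61 [564.8 187.8  35.7] [297. 244.]
base_lip top 0.9 [319.6 280.7  36.5] [294. 327.]
base_lip top 0.8 [558.6 189.3  34.9] [336. 223.]
base_lip top 0.8 [426.3 637.   38.1] [138. 277.]
base_lip top 0.72 [462.3 433.4  32.1] [229. 263.]
base_heel scene 0.71 [565.7 527.6  -0. ] [402. 317.]
base_heel scene 0.59 [578.3 329.4  -4.8] [337. 282.]
fulcrum scene 0.92 [552.  125.7  -4.7] [283. 237.]
fulcrum top 0.82 [555.  124.8  -1.1] [362. 227.]
fulcrum top 0.43 [404.3  93.4   0.8] [375. 291.]
bar scene 0.57 [565.6 194.5  13.3] [299. 250.
[... 438 characters left out ...]
.7] [519. 243.]
keeper scene 0.93 [ 471.9 -165.2    3.6] [224. 170.]
keeper scene 0.29 [561.5 188.5  35.3] [298. 243.]
keeper top 0.71 [ 470.9 -166.7   -0.7] [484. 265.]
sill_mid scene 0.77 [ 529.7 -174.    -3. ] [209. 183.]
sill_mid top 0.7 [ 528.4 -177.5    1.5] [489. 240.]
bulb_cup scene 0.69 [707.1 121.2  -3.1] [246. 276.]
bulb_cup top 0.82 [700.2 118.7   3.6] [365. 167.]
bulb_cup top 0.26 [572.1 256.1   1.6] [307. 219.]
vernier scene 0.56 [405.6  90.5  -4.7] [303. 197.]
vernier scene 0.22 [708.2 120.6  -3.5] [246. 276.]
vernier top 0.65 [403.8  87.4   0.9] [378. 291.]
1.2 [ 291.31529908 -581.05077194  214.60205568] [ 1.96276839  0.46448607 -1.96286531] [0.30042495 0.33027614 0.53040562]
```

View pics/s0.png

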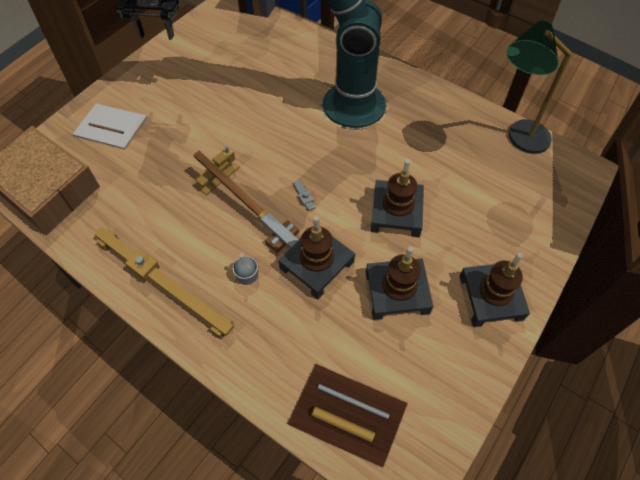

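View pics/t0.png

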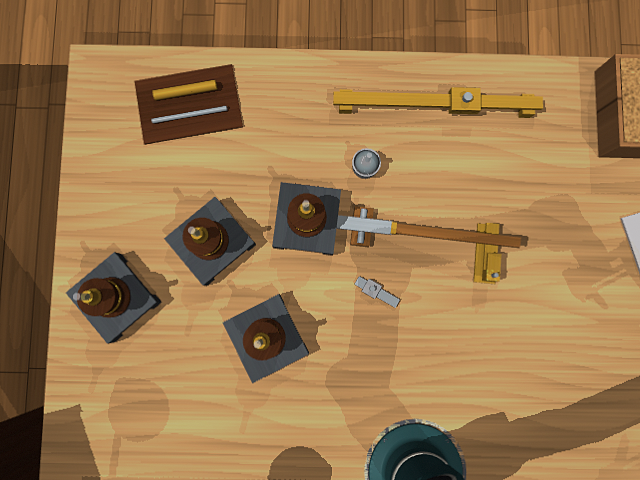

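The scene camera shows the wanted base at (316,258), which is the rightmost look-alike. The bar runs from (298,243) to (197,155), the keeper is near (220,170), the vernier near (304,195) and the bulb near (246,270). The top camera agrees: base (306,218), tail (524,241). Next I'll refine the bar's axis and grasp it.

```bash
cat >> h.py <<'E'
from scipy.spatial.transform import Rotation as Rn
def rot(phi,flip=1):
    """tool down; bar direction horizontally (sin phi, cos phi); jaws across"""
    x=np.array([0,0,-1.]);y=flip*np.array([np.cos(phi),-np.sin(phi),0]);return Rn.from_matrix(np.c_[x,y,np.cross(x,y)]).as_rotvec()
def st(tag=""):
    o=robot.observe();print(tag,"t%.2f"%o["t"],np.round(o["tcp_pos"],1),"F",np.round(o["contact_force"],1),"M",np.round(o["wrist_torque"],2),"g%.3f"%o["grip_width"]);return o
E
python3 - <<'E'
from h import *
for cam in("top","scene"):
    viewer.read_camera(cam)
    m=viewer.silhouettes("bar",cam)
    d=m[0];print(cam,len(m),d["confidence"],d["mask"].sum())
    v,u=np.nonzero(d["mask"])
    # top surface pts: iterate z by y-linear model
    P=[]
    for a,b in zip(u,v):
        z=84.
        for _ in range(6):
            w=ray((a,b),cam,z);z=81+(-106-w[1])*np.tan(.174)
        P.append(w)
    P=np.array(P);print(P.min(0),P.max(0))
    for y0 in range(-210,60,30):
        s=P[abs(P[:,1]-y0)<8]
        if len(s):print(y0,s[:,0].mean().round(1),np.ptp(s[:,0]).round(1))
for f in(1,-1):
    q=kin.ik([529,-106,180],rot(.13,f));print(f,None if q is None else np.round(q,2))
st()
E
```

```text
top 1 0.56 2019Traceback (most recent call last):
  File "<stdin>", line 12, in <module>
  File "h.py", line 10, in ray
    c=viewer.camera_info(cam);K=np.array(c["camera_matrix"])
ValueError: time passes only in moves, steps and waits
```

```bash
sed -i 's/viewer\.camera_info(cam)/CI(cam)/;s/viewer\.camera_info(c)/CI(c)/' h.py; sed -i '2a import functools\nCI=functools.cache(viewer.camera_info)' h.py
python3 - <<'E'
from h import *
for cam in("top","scene"):
    viewer.read_camera(cam)
    m=viewer.silhouettes("bar",cam)
    d=m[0];print(cam,len(m),d["confidence"],d["mask"].sum())
    v,u=np.nonzero(d["mask"]);P=[]
    for a,b in zip(u[::2],v[::2]):
        z=84.
        for _ in range(6):
            w=ray((a,b),cam,z);z=81+(-106-w[1])*np.tan(.174)
        P.append(w)
    P=np.array(P)
    for y0 in range(-210,60,30):
        s=P[abs(P[:,1]-y0)<8]
        if len(s):print(y0,s[:,0].mean().round(1),np.ptp(s[:,0]).round(1))
for f in(1,-1):
    q=kin.ik([529,-106,180],rot(.13,f));print(f,None if q is None else np.round(q,2))
st()
E
```

```text
top 1 0.68 2122
-210 513.9 20.0
-180 518.0 24.6
-150 521.8 22.4
-120 525.3 24.8
-90 529.0 22.6
-60 533.0 25.0
-30 536.4 22.8
0 540.5 22.9
30 543.5 23.0
scene 1 0.7 1288
-210 519.6 24.9
-180 522.6 25.5
-150 527.2 28.5
-120 531.4 26.3
-90 534.6 23.6
-60 534.9 24.8
-30 539.0 27.1
0 544.6 27.6
30 546.8 25.6
1 [ 0.52  0.37 -0.47  1.88  0.21  0.94 -0.18]
-1 [-0.81  0.7   1.35  1.96 -0.76  1.14 -2.41]
 t1.50 [ 291.3 -581.1  214.6] F [-0.4 -0.1 -0.5] M [-0.    0.01 -0.02] g0.998
```

```bash
python3 - <<'E'
from h import *
phi=.123;R=rot(phi)
robot.movep([528,-106,160],R);st("above")
robot.servo_line([528,-106,61],feed=80);st("down")
grip(0.15,25);robot.hold(.3);st("grip")
p=np.array(robot.observe()["tcp_pos"])
robot.servo_line(p+[0,0,11],feed=30);robot.hold(.2);st("raised")
save("scene","pics/s1.png");save("top","pics/t1.png");find(["bar_grip","bar_tail","bar","base_lip"])
E
python3 -c "
import cv2
a=cv2.imread('pics/s1.png')[130:280,170:370];b=cv2.imread('pics/t1.png')[170:320,330:530]
cv2.imwrite('pics/c1.png',cv2.resize(cv2.vconcat([a,b]),None,fx=2,fy=2,interpolation=2)[:600])"
```

```text
above t3.42 [ 528.  -107.7  160. ] F [ 0.   0.1 -0.9] M [-0.06 -0.06 -0.05] g1.000
down t4.82 [ 528.5 -106.1   61.5] F [-0.5 -0.3  0.1] M [-0.03 -0.07 -0.01] g0.995
grip t6.17 [ 528.1 -106.1   61.1] F [ 0.9 -0.3 -0.1] M [-0.08 -0.32 -0.08] g0.233
raised t6.89 [ 527.9 -106.    71.9] F [ 0.6  0.6 -2.9] M [ 0.11 -0.05 -0.  ] g0.236
bar_grip scene 0.81 [ 527.6 -108.4   84.6] [221. 174.]
bar_grip scene 0.52 [706.5 121.9  -2.9] [246. 276.]
bar_grip top 0.82 [ 525.2 -104.5   85.3] [468. 237.]
bar_grip top 0.6 [560.5 189.5  35.4] [336. 222.]
bar_tail scene 0.63 [ 514.4 -214.1  108.4] [196. 150.]
bar scene 0.97 [566.  195.   11.6] [299. 250.]
bar scene 0.44 [ 512.9 -215.9  108. ] [196. 149.]
bar top 0.86 [563.3 190.2  15.8] [335. 222.]
base_lip scene 0.96 [564.1 190.1  33.1] [298. 245.]
base_lip scene 0.78 [330.5 280.6  31.5] [372. 203.]
base_lip scene 0.68 [456.3 429.8  29.9] [394. 262.]
base_lip scene 0.63 [ 473.3 -165.7    3.3] [223. 171.]
base_lip top 0.96 [321.2 283.8  34.6] [293. 326.]
base_lip top 0.92 [563.2 187.8  33.6] [336. 221.]
base_lip top 0.8 [461.8 431.1  31.7] [230. 263.]
base_lip top 0.72 [429.9 637.9  36.5] [138. 276.]
```

View pics/c1.png

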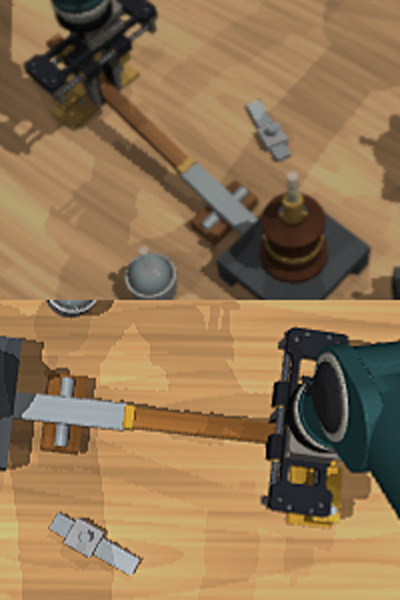

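The crop shows the handle between the jaws and the blade across the ridge with its tip at the lip, nothing disturbed. Now I'll push it in, feeling for the rib.

Run:
```python
from h import *
phi=.123;s=.22
d=np.array([np.sin(phi)*np.cos(s),np.cos(phi)*np.cos(s),-np.sin(s)])
p0=np.array(robot.observe()["tcp_pos"]);n=0
f0=np.array(robot.observe()["contact_force"])
for k in range(1,34):
    robot.servo_line(p0+d*k*1.0,feed=15)
    o=robot.observe();f=-(np.array(o["contact_force"])-f0)@d
    if k%4==0 or f>2: print(k,round(f,2),np.round(o["contact_force"],1),round((np.array(o["tcp_pos"])-p0)@d,1))
    if f>5: break
robot.hold(.2);st("end")
```

```text
1 2.03 [-0.9 -0.6 -2.7] 0.6
4 2.0 [-1.2 -0.5 -2.4] 4.2
8 2.6 [-0.1 -1.  -1.5] 8.1
12 1.23 [ 0.3  0.2 -2.2] 12.1
15 2.82 [ 0.3 -1.3 -1.4] 15.1
16 1.96 [ 0.1 -0.4 -1.4] 16.1
20 1.1 [-0.2  0.4 -2.1] 20.2
23 2.11 [-0.9 -0.5 -1.6] 23.2
24 2.14 [-0.7 -0.6 -2.1] 24.1
25 3.78 [ 0.2 -2.5 -2.3] 24.6
26 7.47 [-0.6 -5.7 -0.3] 24.7
end t14.09 [531.1 -82.1  66.5] F [-2.2 -4.7 -0.7] M [-1.25  0.09  0.04] g0.239
```

Run:
```python
from h import *
phi=.123;hd=np.array([np.sin(phi),np.cos(phi),0])
grip(0.1,60)
p0=np.array(robot.observe()["tcp_pos"]);off=14.5;Rr=213
h=lambda z:np.sqrt(Rr**2-(z+off-37)**2)
h0=h(p0[2]);z=p0[2];hist=[]
while z>9:
    z-=2 if z+off>49 else .7
    p=p0+hd*(h0-h(z))*.8;p[2]=z
    robot.servo_line(p,feed=25)
    o=robot.observe();f=o["contact_force"];hist.append(f[2])
    print(round(z+off,1),np.round(o["tcp_pos"],1),np.round(f,1),round(o["grip_width"],3))
    if len(hist)>4 and f[2]>min(hist[-4:-1])+5 and z+off<48: break
    if f[2]>30: break
robot.hold(.2);st("end")
```

```text
79.0 [531.4 -82.6  64.6] [-1.  -3.6  0.3] 0.236
77.0 [531.4 -83.1  62.6] [-0.  -5.2  2.5] 0.231
75.0 [531.4 -83.5  60.7] [-0.7 -5.5  4.3] 0.233
73.0 [531.5 -83.9  58.8] [-0.5 -6.3  4.7] 0.233
71.0 [531.6 -84.3  57. ] [-1.1 -5.7  5.4] 0.235
69.0 [531.8 -84.6  55.5] [-1.7 -5.7 10.2] 0.227
67.0 [531.9 -84.9  53.6] [-2.3 -5.6 10.6] 0.232
65.0 [532.  -85.2  51.7] [-1.3 -5.5 10. ] 0.229
63.0 [532.  -85.5  49.7] [-1.6 -5.8 11.5] 0.232
61.0 [532.  -85.7  47.7] [-1.1 -5.6 10.2] 0.235
59.0 [532.1 -86.   45.7] [-1.6 -6.1 10.5] 0.231
57.0 [532.1 -86.3  43.8] [-1.3 -6.4 10.3] 0.234
55.0 [532.1 -86.5  41.8] [-1.8 -6.6 12.4] 0.233
53.0 [532.1 -86.7  39.8] [-0.7 -7.2 12.1] 0.231
51.0 [532.1 -87.   37.8] [-1.9 -7.5 11. ] 0.23
49.0 [532.2 -87.1  35.8] [-1.5 -8.5 11.1] 0.234
48.3 [532.1 -87.2  35.2] [-1.4 -7.9 11.7] 0.236
47.6 [532.2 -87.2  34.5] [-0.3 -8.  11.6] 0.233
46.9 [532.2 -87.3  33.9] [-1.3 -7.7 12.3] 0.231
46.2 [532.1 -87.4  33.2] [-2.2 -8.3 12.5] 0.231
45.5 [532.2 -87.4  32.5] [-1.  -7.9 13.2] 0.233
44.8 [532.2 -87.5  31.9] [-1.1 -7.3 13.9] 0.233
44.1 [532.3 -87.5  31.5] [-2.1 -8.6 16.2] 0.231
43.4 [532.4 -87.6  30.9] [-2.  -7.8 17.8] 0.227
42.7 [532.5 -87.6  30.8] [-4.8 -7.2 21.6] 0.235
end t20.76 [532.4 -87.6  30.8] F [-4.4 -8.1 21.4] M [-1.2   0.84  0.23] g0.233
```

Fz held flat at about 12 N and then climbed to 21 N, so the handle is on the sill. I'll check the picture before sliding sideways.

Run:
```python
from h import *
a=save("scene","pics/s2.png");b=save("top","pics/t2.png")
find(["base_lip","base_heel","bar_tail","keeper","sill_mid","bar","bulb_cup"])
c=cv2.hconcat([a[110:310,150:370],b[150:350,270:540]])[:,:,::-1]
cv2.imwrite("pics/c2.png",cv2.resize(c,None,fx=1.6,fy=1.6,interpolation=2))
```

```text
base_lip scene 0.94 [562.1 188.6  42.2] [297. 242.]
base_lip scene 0.92 [428.4 642.4  29. ] [469. 296.]
base_lip scene 0.73 [455.9 433.2  32.3] [395. 262.]
base_lip top 0.97 [560.6 188.1  37.9] [336. 222.]
base_lip top 0.76 [321.8 285.2  32. ] [292. 326.]
base_lip top 0.73 [462.3 433.9  30.6] [228. 263.]
base_lip top 0.59 [424.3 637.6  36.2] [138. 278.]
base_heel scene 0.9 [574.4 327.7  -3.8] [337. 280.]
bar_tail scene 0.78 [ 517.4 -202.3   45.4] [202. 166.]
keeper top 0.6 [ 469.6 -165.2    2.1] [484. 265.]
sill_mid scene 0.47 [570.3 257.8   3.5] [317. 264.]
sill_mid scene 0.36 [ 530.6 -172.1   -0.9] [210. 183.]
sill_mid top 0.8 [ 5.282e+02 -1.744e+02 -3.000e-01] [487. 241.]
bar top 0.56 [565.2 216.7  24.4] [324. 221.]
bulb_cup scene 0.89 [703.4 120.   -0.9] [247. 274.]
bulb_cup scene 0.57 [407.2  92.8  -5.8] [304. 198.]
bulb_cup top 0.97 [7.033e+02 1.192e+02 4.000e-01] [365. 166.]
```

View pics/c2.png

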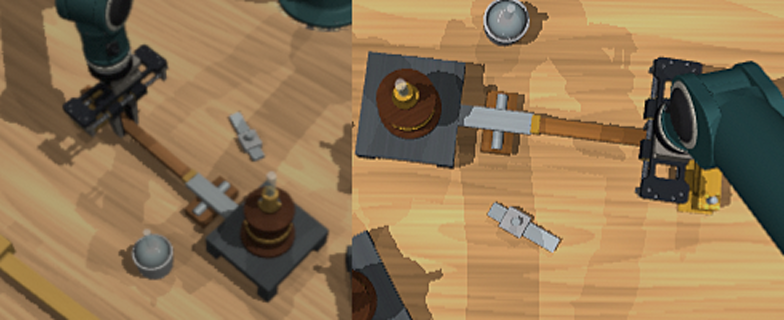

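The base lip is up about 8 mm (z 32 to about 40). Heel and bulb haven't moved, and the tip is near (565,217), so it is home. The handle sits at keeper x of about +50. I'll slide it along an arc about the blade tip so the base isn't dragged, watching the side force for the back wall.

Run:
```python
from h import *
p0=np.array(robot.observe()["tcp_pos"]);phi0=.123
e=lambda a:np.array([np.sin(a),np.cos(a),0])
tip=p0+309*e(phi0)+[0,0,.3]
a=0;n=0;base=None
while a<.16:
    a+=.012 if a<.11 else .005
    r=309.5
    robot.servo_line(tip-r*e(phi0+a),feed=20,rotation=rot(phi0+a))
    o=robot.observe();f=np.array(o["contact_force"]);lat=f@np.array([np.cos(phi0+a),-np.sin(phi0+a),0])
    print(round(a,3),np.round(o["tcp_pos"],1),np.round(f,1),"lat",round(lat,1),"Mz",np.round(o["wrist_torque"],1))
    if f[2]>30 or lat>18: print("stop");break
    if a>.1 and base and lat>base+6: print("wall");break
    if .06<a<=.1: base=max(base or 0,lat)
st("end")
save("scene","pics/s3.png");save("top","pics/t3.png")
find(["base_lip","base_heel","base","bar_tail","bar"])
```

```text
0.012 [531.2 -87.4  32.7] [ 1.  -3.5  9.5] lat 1.5 Mz [-0.6 -0.4  0.4]
0.024 [528.3 -87.   32.8] [ 1.4 -4.3  9. ] lat 2.0 Mz [-0.7 -0.6  0.3]
0.036 [524.9 -86.5  32.9] [ 3.9 -3.8  9. ] lat 4.5 Mz [-0.7 -0.7  0.2]
0.048 [521.5 -86.   32.9] [ 1.9 -4.1  8.3] lat 2.6 Mz [-0.7 -0.8  0.1]
0.06 [518.3 -85.5  32.8] [ 5.  -4.7  6.3] lat 5.8 Mz [-0.9 -1.2  0.1]
0.072 [515.  -84.9  32.8] [ 6.  -4.5  4.6] lat 6.8 Mz [-0.9 -1.4  0.1]
0.084 [511.7 -84.2  32.7] [ 7.4 -5.3  3.2] lat 8.3 Mz [-1.  -1.6 -0. ]
0.096 [508.4 -83.6  32.7] [ 8.3 -5.5  1.9] lat 9.3 Mz [-1.  -1.8 -0.1]
0.108 [505.  -82.8  32.7] [ 7.9 -5.2  2.1] lat 8.9 Mz [-1.1 -2.  -0.1]
0.12 [501.5 -81.9  32.7] [ 9.8 -5.4  0.9] lat 10.8 Mz [-1.1 -2.1 -0.2]
0.125 [500.7 -81.7  32.7] [ 9.7 -5.9 -2.2] lat 10.8 Mz [-1.3 -2.4 -0.2]
0.13 [499.2 -81.4  32.7] [10.7 -6.  -1.6] lat 11.9 Mz [-1.2 -2.4 -0.2]
0.135 [497.9 -81.1  32.7] [ 9.9 -6.6 -1.9] lat 11.2 Mz [-1.2 -2.6 -0.2]
0.14 [496.5 -80.6  32.6] [12.2 -6.  -1.7] lat 13.3 Mz [-1.3 -2.6 -0.3]
0.145 [495.2 -80.2  32.7] [11.2 -6.8 -3.1] lat 12.6 Mz [-1.3 -2.7 -0.3]
0.15 [494.6 -80.1  32.7] [15.5 -7
[... 457 characters left out ...]
0.8  30.4] [230. 262.]
base_lip top 0.6 [428.7 637.2  38.7] [138. 276.]
base_heel scene 0.9 [561.9 525.7  -0.7] [403. 316.]
base_heel scene 0.76 [580.6 326.7  -2.8] [335. 282.]
base scene 0.9 [515.4 474.9  -1.8] [395. 292.]
base scene 0.7 [575.4 256.2  -1.3] [315. 266.]
base scene 0.67 [379.9 694.7  -0.7] [491. 298.]
base scene 0.58 [298.8 340.9  -0. ] [395. 212.]
base top 0.96 [377.8 691.8   1. ] [118. 299.]
base top 0.81 [576.6 257.3   5.3] [306. 217.]
base top 0.78 [5.100e+02 4.759e+02 3.000e-01] [213. 244.]
base top 0.76 [293.4 344.5   2.4] [267. 338.]
bar scene 0.8 [581.3 218.   23.9] [302. 256.]
bar scene 0.45 [706.6 121.5  -2.5] [246. 276.]
bar top 0.97 [573.4 213.8  26.3] [325. 217.]
```

Run:
```python
import cv2
a=cv2.imread("pics/s3.png");b=cv2.imread("pics/t3.png")
c=cv2.hconcat([a[120:270,170:340],b[180:330,440:540]])
cv2.imwrite("pics/c3.png",cv2.resize(c,None,fx=2.9,fy=3.9,interpolation=2))
```

```text
(no output)
```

View pics/c3.png

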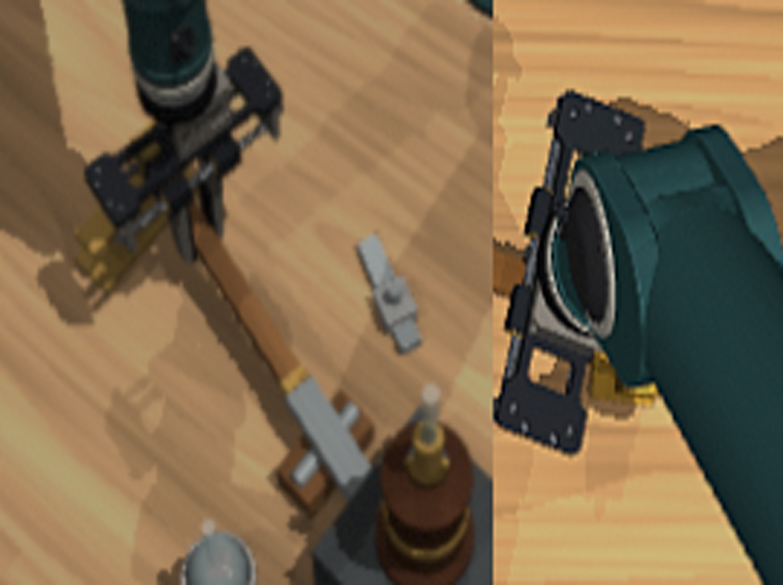

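The handle is at keeper x of about 0 and the side force has jumped to 17 N, which is the back wall. Fz of -5 N suggests the jaw already holds it from above. I'll ease those loads, then release and check.

Run:
```python
from h import *
p=np.array(robot.observe()["tcp_pos"])
robot.servo_line(p+[0,0,-1.2],feed=10);robot.hold(.2);st("lower")
grip(0.5);robot.hold(.3);o=st("open")
p=np.array(o["tcp_pos"]);robot.servo_line(p+[0,0,120],feed=90);st("up")
robot.movep([350,-400,260],rot(.27));st("away")
a=save("scene","pics/s4.png");b=save("top","pics/t4.png")
find(["base_lip","base_heel","base","bar_tail","bar_grip","bar","keeper","sill_mid"])
c=cv2.hconcat([a[120:270,170:350],b[180:330,410:540]])[:,:,::-1]
cv2.imwrite("pics/c4.png",cv2.resize(c,None,fx=2.5,fy=2.5,interpolation=2))
```

```text
lower t28.14 [495.7 -80.4  32.4] F [-1.9 -4.3  9.3] M [-0.88 -0.02 -0.01] g0.232
open t28.98 [494.7 -80.1  31.5] F [ 0.1 -0.2 -0.2] M [ 0.   -0.07 -0.02] g0.499
up t30.47 [494.3 -80.  150.9] F [-0.8 -1.  -0.8] M [ 0.   -0.02 -0.02] g0.499
away t31.84 [ 350.9 -398.7  259.6] F [ 0.7  0.3 -0.2] M [-0.09 -0.06 -0.01] g0.501
base_lip scene 0.97 [455.7 429.1  34. ] [394. 261.]
base_lip scene 0.94 [426.7 640.1  29.3] [468. 295.]
base_lip scene 0.89 [329.1 280.3  30. ] [372. 203.]
base_lip scene 0.71 [570.2 186.4  40.3] [295. 244.]
base_lip top 0.83 [325.2 282.   35.4] [293. 325.]
base_lip top 0.63 [463.3 431.1  33.2] [230. 263.]
base_lip top 0.58 [429.  636.7  36.7] [138. 276.]
base_lip top 0.44 [491.3 -79.5  47.1] [453. 254.]
base_heel scene 0.96 [580.3 329.3  -3.8] [336. 282.]
base_heel scene 0.85 [566.2 526.   -1.3] [402. 317.]
base_heel scene 0.37 [552.5 129.   -3.5] [283. 238.]
base scene 0.84 [574.9 259.4   5.6] [316. 266.]
base scene 0.79 [ 3.802e+02  6.986e+02 -2.000e-01] [493. 298.]
base scene 0.75 [298.8 343.5   1.1] [395. 213.]
base scene 0.56 [516.9 475.7   0.9] [395. 293.]
base top 0.86 [576.9 257.8   7.6] [306. 217.]
base top 0.81 [290.9 343.9   3.3] [267. 339.]
base top 0.75 [510.7 477.5  -1.2] [213. 243.]
base top 0.66 [378.6 687.9  -1.1] [120. 298.]
bar_tail scene 0.75 [ 465.2 -188.5   52.3] [217. 155.]
bar_tail top 0.61 [ 459.7 -187.    51.1] [500. 268.]
bar_grip scene 0.64 [493.2 -85.4  43.6] [237. 179.]
bar_grip top 0.71 [491.6 -80.9  47.9] [453. 254.]
bar scene 0.59 [579.8 219.1  20.2] [303. 257.]
bar top 0.76 [576.  215.5  26.5] [324. 216.]
keeper scene 0.93 [ 4.727e+02 -1.663e+02 -1.000e-01] [224. 171.]
keeper top 0.8 [ 472.1 -167.2   -4.8] [484. 264.]
keeper top 0.66 [578.6 260.8   5.7] [305. 216.]
sill_mid scene 0.76 [ 531.4 -176.    -1.5] [208. 182.]
sill_mid top 0.52 [575.7 258.7   1.5] [306. 218.]
```

View pics/c4.png

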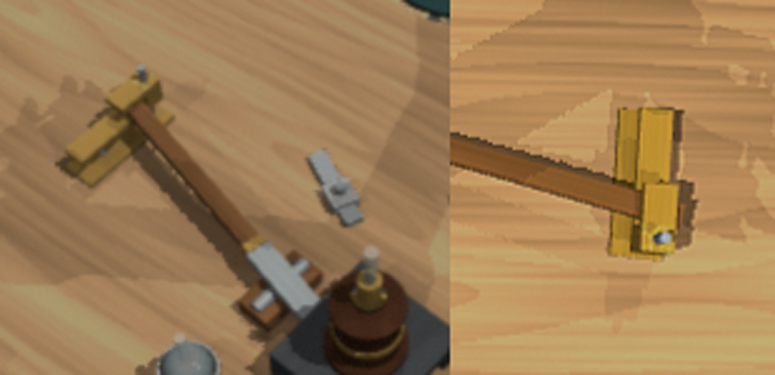

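Run:
```python
from h import *
robot.job_done();st("done")
```

```text
the job is handed in; nothing more can be done
the job is handed in; nothing more can be done
```

I did the job in the order asked and handed it in at about 32 s of robot time. The one blemish is that the base's near edge moved a few millimetres sideways.

- **Blade:** I raised the handle and pushed the blade in 24.7 mm, until the push force climbed to 7 N at the rib. The last measurement has the tip about 30 mm inside the lip.
- **Lift:** The base lifted at about 12 N. The handle was on the sill when the force climbed to about 21 N. The lip ended about 8 mm higher than at the start by the scene camera, within the 6 to 15 mm expected.
- **Slide and release:** I slid the handle along an arc about the blade tip, until the side force jumped to 17 N at the back wall. After release, the handle measured at keeper x of about -3.5 mm and stayed down under the jaw in both camera views. From the force readings, the load on the keeper stayed well below 45 N.

**What disagreed:**
- **Base shift:** During the slide the bar pivoted nearer the fulcrum than the tip. Friction dragged the base's near edge about 6 to 9 mm in +x; its centre moved about 3 mm. The heel reads 2 to 6 mm off, which is close to the measuring error.
- **Handle on the sill:** The handle rode a millimetre or two higher during the slide than when it first landed, so it may have only just touched the sill.

The bulb had not moved when last measured, before the slide. The vernier was not measured again, but it looks undisturbed in the last picture.

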